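# Seat the taper-footed wheel mandrel in the balancing stand

### The job

Of the two bare aluminium wheel mandrels standing on the pit table, take the one whose foot is a cone and lower it, cone first, into the tapered socket of the round wheel-balancing stand. Do not drop it in: keep hold until the cone is in the socket, then let go so that it sits centred, upright and fully home. Leave the straight-footed mandrel where it stands.

Things in the scene. Friction and masses are not known exactly. Their poses are not given: they have to be found in the camera images.
- mandrel_mid (a point): Mandrel to seat: aluminium, round, 90 mm tall, 0.25 kg, standing on its small end. Foot: cone 34 mm tall, 34 mm diameter at the bottom, 58 at the top; then a rim 58 mm diameter, 6 mm tall; then a round stub to grip, 24 mm diameter, 50 mm tall. Point: on its axis half-way up, 45 mm above its bottom; the stub runs from 5 mm below to 45 mm above this point. z: its axis, up.
- straight_mid (a point): The other mandrel, to leave alone: same aluminium, height (90 mm) and 24 mm stub, but its foot is a straight cylinder 44 mm in diameter, 40 mm tall. Point: on its axis half-way up, 45 mm above its bottom; z is its axis, up. The two may stand either way round, at least 110 mm apart.
- stand_mouth (a point): Centre of the stand's mouth, level with its top; z up. Fixed round black stand, body 82 mm diameter, flange 110, 50 mm tall. Open conical socket matching the cone: 56 mm diameter at the mouth, 30 at the floor 36 mm down. Home: mandrel bottom about 31 mm below this point, rim 3 mm above the stand's top, its half-way point about 14 mm above this point, resting on the wall.
Mind the look-alikes: they are no part of the job. Leave any yellow look-alike of the part that bears mandrel_mid alone. What is shaped like the part that bears straight_mid but orange is not meant.

How it is judged:
On the way:
1. the cone of the mandrel is in the socket, within 20 mm of home and 15 mm of the centre, while the fingers still hold it (z of mandrel_mid in the frame of stand_mouth below 0.034 m and horizontal distance between mandrel_mid and stand_mouth below 0.015 m and contact force between the fingers and mandrel above 0.5 N), for 0.05 s.
At the end, for the whole second after the job is handed in: The taper-footed mandrel rests, released, in the stand's socket: its half-way point within 10 mm of the socket's axis and less than 20 mm above the mouth (within 6 mm of home), upright within 10 degrees; the straight-footed mandrel still stands upright within 30 mm of where it was (horizontal distance between mandrel_mid and stand_mouth below 0.01 m and z of mandrel_mid in the frame of stand_mouth below 0.02 m and angle between each of mandrel_mid, straight_mid's own z axis and vertical below 0.175 rad and linear speed of mandrel below 0.03 m/s and distance of straight_mid from where it was at the start of the episode below 0.03 m); the robot touches nothing.
It fails at once if the straight-footed mandrel is moved by more than 30 mm or knocked over (distance of straight_mid from where it was at the start of the episode above 0.03 m or angle between straight_mid's own z axis and vertical above 0.6 rad).
It also fails if it takes over 37 s, if anything falls off the work surface, if the arm or the gripper's body presses on something with over 40 N, if the wrist force passes 120 N, or if a joint passes its speed limit or range.

### The arm

A 6-joint arm with a two-finger parallel gripper is mounted at the origin on the work surface. World frame = base frame: x ahead of the robot, y to its left, z up, the work surface at z = 0. Lengths are in m, angles in rad, forces in N, time in s.
With the tool pointing down it reaches from about 0.275 to 0.875 m from the base axis. Payload 12.5 kg.
Tool frame: the origin (TCP) lies at the very end of the fingers, on their centre line; the grasp point (between the pads) lies 19 mm behind it; z points along the fingers, y is the line along which they close (so a half turn about z gives the same grasp; the last joint's range is limited). The gripper opens to 85 mm and grips with 20 to 120 N. Pads are 22 mm wide; open, the fingers measure 114 mm over their backs; the gripper's body (76 mm by 85 mm) begins 54 mm behind the grasp point. The pads swing forward as they close: fully open they stand 13 mm farther back than shut.
Start: joints at [-1.233, 0.351, 1.652, -0, 1.139, -0.085], TCP at [0.226, -0.502, 0.231] pointing down, gripper open.
Joint ranges: [-2.75, 2.75], [-0.79, 2.1], [0.01, 2.65], [-1.57, 4.71], [0.07, 3.14], [-2.87, 2.87]. Speed limits (rad/s): [2.22, 2.22, 2.79, 3.14, 3.14, 3.14].

### API

Orientations are given as a 3x3 rotation matrix whose columns are the frame's x, y, z axes.
In Python, from cell import ctrl gives the robot as it stands.
- The arm moves only by the tool arm_command, never from a script. Its argument "motion" is one flat list of numbers, 5 for each row, row after row: the finger opening in mm, from 0 to 85.4, then the shift along the tool's x, y, z in units of 600 mm (1.0 is 600 mm), then the turn about the tool's z in units of 30 degrees (1.0 is 30 degrees). A call has 1 to 12 rows; each row is the pose to reach, as a shift and turn from the pose commanded when the call began, along the tool's axes at that moment; what a row does not reach only later rows make up. A row lasts 1/12 s, in which the tool goes at most 41.7 mm and 7.16 degrees, less where a joint would pass 70% of its speed; a pose out of reach is approached as far as the arm can. A call with a number of a shift or a turn outside -1 to 1 is refused whole. A call with a gripper value outside its range is refused whole. The fingers move at their own pace and stop on an object; the grip force is fixed at half the most. Time passes only in rows, so rows that repeat a pose let the fingers close. It gives the time, the measured TCP pose, the force, the opening and the grip force at its end, in the units of the state.
- ctrl.get_obs(): the state, without advancing time (a new reading comes with each control period).
- ctrl.camera(name): name is "scene" or "side" or "wrist"; returns (picture, depth): 420x560x3 uint8, red, green, blue; 420x560 float32, m along the optical axis (not along the pixel's ray), 0 where there is no reading.
- ctrl.camera_info(name): a dict with "camera_matrix" (3x3 intrinsics, pixels), "dist_coeffs" ([k1, k2, p1, p2, k3] as OpenCV has them; the pictures are not rectified), "world_to_cam" (4x4, takes a point from world to camera coordinates). Camera axes: x right, y up, looking along -z (the intrinsics and any distortion apply to the point x, -y, -z); pixel columns grow to the right and rows downward; lengths in m; the calibration is good to about 2 mm. A picture is of the moment at which its call begins: read the wrist's pose just before it. camera_info takes no time and is no camera call; for the wrist camera it gives the pose at the moment of the call.
- ctrl.finish_job(): hands the job in; it is judged then, once.
Trained networks look in the newest picture that a camera, given by its name, has taken for a name from the list of things; names that differ only in an ending like _2 or _b are one class to them, and where a whole thing is asked for, a point or a joint stands for the part that bears it (a point fixed in the world has none). Each returns a list of dicts, best first, with "p" (0 to 1); they miss things now and then, are a little off and sometimes report something else, mostly with a low value. They report only what shows in the picture. A call takes as long as a camera call. They do not tell look-alikes from the thing itself.
- ctrl.look_for(query, camera): "bbox" ([left, top, right, bottom] in pixels, round what is visible of it).
- ctrl.cut_out(query, camera): "region" (420x560 bool, what is visible of it) and "bbox" ([left, top, right, bottom] in pixels, round what is visible of it).
The state is a dict: "t": time; "q": joint angles; "dq": joint speeds; "joint_efforts": joint torques, N m; "ee_pos": TCP position; "eef_rot": TCP orientation; "ft_force": force on the tool from outside, world axes, zero at the start; "wrist_torque": the same for the moment, N m; "finger_gap": opening from 0.0 (shut) to 1.0 (fully open); "grasp_force": force on a finger pad.
Only numpy, scipy, OpenCV 4.12 (cv2) and the standard library are available. Lean on these libraries where they do the work, as an engineer would, in place of code of your own. Each camera call takes 0.05 s, during which the arm holds its last target. There are 200 camera calls.

## Working session

There is one attempt and no reset: what is moved stays moved. The work goes in short steps, Python scripts to look and compute and a tool call to move; the robot and the scene stay as the last step left them, time stands still between calls to the robot, and variables do not carry over. Pictures are saved under pics/ and viewed, at most 10 in all, crops included, and the job is handed in when it is done.

Besides the shell and the picture viewer there is one more tool, called after "Request:" in YAML: its name, and indented under it one key for each argument. arm_command: Moves the arm, as the interface text tells. Its arguments: {"type":"object","properties":{"motion":{"type":"array"}},"required":["motion"]}

```bash
mkdir -p pics; cat > h.py <<'E'
import numpy as np, cv2
from cell import ctrl
def cloud(name, depth, info):
    K=np.array(info["camera_matrix"]);D=np.array(info["dist_coeffs"],float);T=np.linalg.inv(np.array(info["world_to_cam"]))
    h,w=depth.shape;u,v=np.meshgrid(np.arange(w),np.arange(h))
    n=cv2.undistortPoints(np.stack([u,v],-1).reshape(-1,1,2).astype(np.float64),K,D).reshape(h,w,2)
    P=np.stack([n[...,0]*depth,-n[...,1]*depth,-depth,np.ones_like(depth)],-1)@T.T
    P=P[...,:3]; P[depth<=0]=np.nan
    return P
def shot(name):
    info=ctrl.camera_info(name);im,d=ctrl.camera(name);return im,cloud(name,d,info)
E
python3 - <<'E'
from h import *
ims=[]
for c in ["scene","side"]:
    im,P=shot(c); im2=im.copy()
    for q in ["mandrel_mid","straight_mid","stand_mouth"]:
        for r in ctrl.cut_out(q,c)[:4]:
            m=r["region"];X=P[m];X=X[~np.isnan(X[:,0])]
            b=[int(x) for x in r["bbox"]]
            col=im[m].mean(0).round()
            if len(X):
                zt=np.percentile(X[:,2],98);T=X[X[:,2]>zt-.006]
                print(c,q,round(r["p"],2),b,col,"top",T.mean(0).round(3),"min",X.min(0).round(3),"max",X.max(0).round(3))
    cv2.imwrite(f"pics/{c}1.png",im2[...,::-1])
print({k:np.round(v,3).tolist() for k,v in ctrl.get_obs().items()})
E
```

```text
scene mandrel_mid 0.98 [258, 216, 293, 269] [134. 136. 137.] top [ 0.574 -0.032  0.09 ] min [ 0.515 -0.059 -0.001] max [0.601 0.032 0.092]
scene mandrel_mid 0.63 [204, 196, 237, 251] [163. 138.  46.] top [ 0.472 -0.048  0.09 ] min [ 0.369 -0.075 -0.   ] max [0.499 0.055 0.092]
scene straight_mid 0.69 [131, 323, 175, 396] [161.  77.  32.] top [ 0.56  -0.278  0.09 ] min [ 0.477 -0.299 -0.002] max [ 0.581 -0.228  0.092]
scene straight_mid 0.57 [188, 285, 222, 346] [125. 127. 128.] top [ 0.571 -0.196  0.09 ] min [ 0.492 -0.218 -0.001] max [ 0.593 -0.129  0.093]
scene stand_mouth 0.95 [296, 165, 354, 213] [50. 51. 51.] top [0.552 0.178 0.05 ] min [ 0.473  0.126 -0.001] max [0.606 0.273 0.052]
scene stand_mouth 0.26 [188, 286, 222, 348] [125. 127. 127.] top [ 0.572 -0.197  0.09 ] min [ 0.54  -0.218 -0.   ] max [ 0.593 -0.151  0.093]
side mandrel_mid 0.94 [310, 189, 340, 241] [195. 170.  31.] top [ 0.469 -0.041  0.087] min [ 0.443 -0.074 -0.   ] max [ 0.498 -0.014  0.089]
side mandrel_mid 0.6 [257, 179, 287, 228] [156. 158. 163.] top [ 0.568 -0.024  0.086] min [ 0.542 -0.055 -0.003] max [0.598 0.001 0.09 ]
side straight_mid 0.63 [308, 153, 325, 196] [148. 149. 154.] top [ 0.568 -0.19   0.087] min [ 0.547 -0.345 -0.001] max [ 0.636 -0.169  0.09 ]
side straight_mid 0.59 [325, 145, 346, 185] [184.  94.  38.] top [ 0.557 -0.271  0.087] min [ 0.536 -0.513 -0.004] max [ 0.677 -0.249  0.09 ]
side stand_mouth 0.71 [180, 243, 247, 304] [64. 64. 66.] top [0.549 0.185 0.048] min [ 0.496  0.115 -0.002] max [0.607 0.238 0.051]
{'t': 0.4, 'q': [-1.233, 0.351, 1.652, -0.0, 1.139, -0.085], 'dq': [0.001, 0.001, 0.0, 0.001, 0.0, -0.002], 'joint_efforts': [-0.002, -50.56, -29.137, -0.0, 0.002, -0.0], 'ee_pos': [0.226, -0.501, 0.231], 'eef_rot': [[0.912, 0.41, -0.0], [0.41, -0.912, 0.0], [0.0, -0.0, -1.0]], 'ft_force': [0.09, 0.114, 0.409], 'wrist_torque': [0.017, -0.049, 0.002], 'grasp_force': 0.0, 'finger_gap': 0.998}
```

View pics/scene1.png

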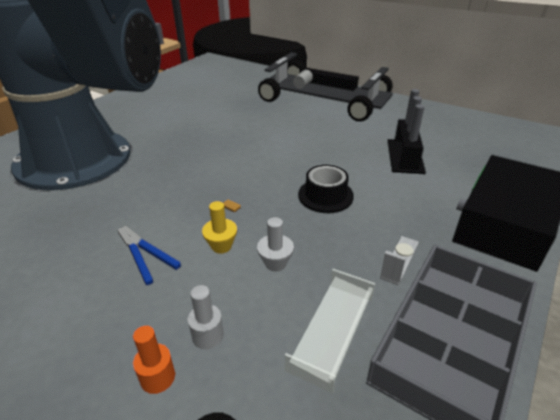

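View pics/side1.png

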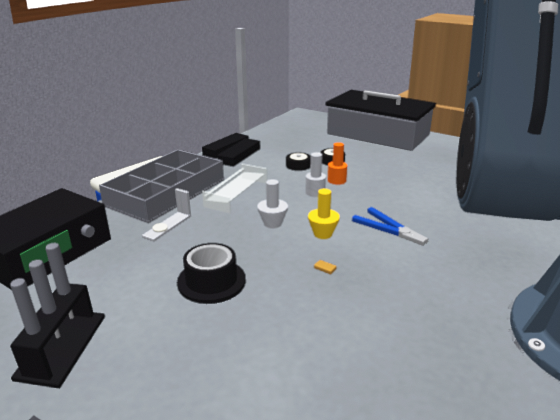

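The candidates in the scene picture:
- Aluminium cone-foot at (275,243).
- Yellow cone-foot at (220,227), a look-alike.
- Aluminium straight-foot at (205,317), to be left alone.
- Orange straight-foot at (154,360), a look-alike.

The one at (275,243) is the target: it is bare grey and its foot narrows downward. The stand is at (326,188). I'll confirm the target in a crop before reaching for it.

```bash
python3 - <<'E'
import cv2
a=cv2.imread("pics/scene1.png")[180:360,120:370]
cv2.imwrite("pics/crop1.png",cv2.resize(a,None,fx=3,fy=3,interpolation=cv2.INTER_CUBIC))
E
```

```text
(no output)
```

View pics/crop1.png

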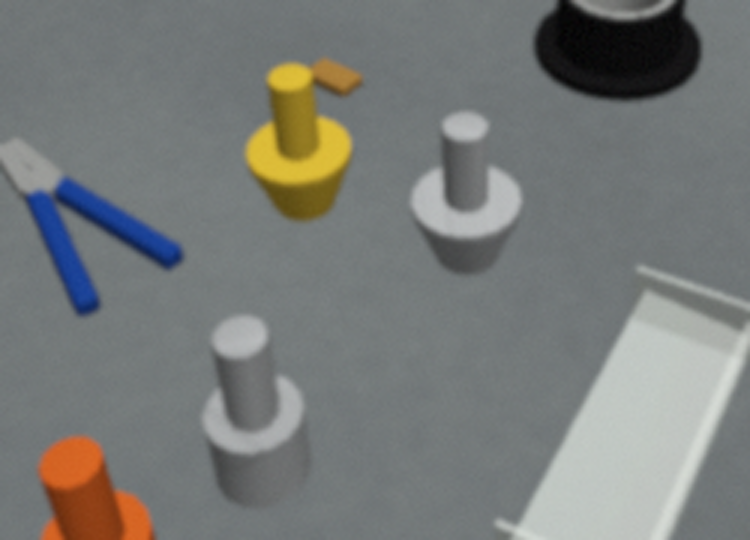

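The crop confirms it: the grey mandrel at crop (466,195), scene (275,243), has the cone foot. The grey one at crop (255,410) is straight. Next I move above the target.

Request:
arm_command:
  motion: [85,0.82,-0.467,0,0,85,0.82,-0.467,0,0,85,0.82,-0.467,0,0,85,0.82,-0.467,0,0,85,0.82,-0.467,0,0,85,0.82,-0.467,0,0,85,0.82,-0.467,0,0,85,0.82,-0.467,0,0,85,0.82,-0.467,0,0,85,0.82,-0.467,0,0,85,0.82,-0.467,0,0,85,0.82,-0.467,0,0]

```text
t: 1.4
ee_pos: [0.5213, -0.0956, 0.2315]
eef_rot: [[0.912, 0.41, 0.0], [0.41, -0.912, -0.0], [0.0, 0.0, -1.0]]
ft_force: [0.7, -1.2, -0.4]
finger_gap: 0.992
grasp_force: 0.0
```

Request:
arm_command:
  motion: [85,0.13,-0.07,0,0,85,0.13,-0.07,0,0,85,0.13,-0.07,0,0,85,0.13,-0.07,0,0]

```text
t: 1.73
ee_pos: [0.5751, -0.0254, 0.2309]
eef_rot: [[0.911, 0.413, -0.0], [0.413, -0.911, 0.0], [-0.0, -0.0, -1.0]]
ft_force: [0.8, -0.2, 0.4]
finger_gap: 0.996
grasp_force: 0.0
```

```bash
cat >> h.py <<'E'
def circ(X):
    A=np.c_[2*X[:,:2],np.ones(len(X))];s=np.linalg.lstsq(A,(X[:,:2]**2).sum(1),rcond=None)[0]
    return s[:2],np.sqrt(s[2]+s[0]**2+s[1]**2)
E
python3 - <<'E'
from h import *
im,P=shot("wrist");cv2.imwrite("pics/w1.png",im[...,::-1])
o=ctrl.get_obs();p=o["ee_pos"];R=np.array(o["eef_rot"])
near=np.hypot(P[...,0]-.572,P[...,1]+.028)<.05
X=P[near&(P[...,2]>.083)&(P[...,2]<.1)];print("top",len(X),X.mean(0) if len(X) else 0, X.min(0) if len(X) else 0,X.max(0) if len(X) else 0)
X=P[near&(P[...,2]>.034)&(P[...,2]<.046)];print("rim",len(X),circ(X) if len(X) else 0,X.min(0),X.max(0))
for q in ["mandrel_mid","stand_mouth"]:
  for r in ctrl.cut_out(q,"wrist")[:3]:
    print(q,round(r["p"],2),np.round(r["bbox"]))
# stand from both fixed cameras
for c in ["scene","side"]:
    im,P=shot(c);X=P[(np.hypot(P[...,0]-.55,P[...,1]-.18)<.06)&(P[...,2]>.046)&(P[...,2]<.054)]
    print(c,"stand",len(X),X.mean(0),X.min(0),X.max(0), cv2.minEnclosingCircle(X[:,:2].astype(np.float32)),circ(X))
    F=P[(np.hypot(P[...,0]-.55,P[...,1]-.18)<.1)&(P[...,2]>.003)&(P[...,2]<.012)]
    print("flange",len(F),cv2.minEnclosingCircle(F[:,:2].astype(np.float32)))
E
```

```text
top 610 [ 0.57368855 -0.02814718  0.09041335] [ 0.56146991 -0.04037242  0.08330033] [ 0.58450397 -0.01685513  0.09297334]
rim 1806 (array([ 0.57206062, -0.0288786 ]), np.float64(0.022830038333281906)) [ 0.54399404 -0.05720194  0.03449481] [ 6.01353657e-01 -1.08899179e-05  4.54242366e-02]
mandrel_mid 0.85 [232. 252. 282. 318.]
mandrel_mid 0.7 [255. 163. 314. 221.]
stand_mouth 0.65 [ 22.  67. 141. 174.]
scene stand 559 [0.55209285 0.17824162 0.04975925] [0.5105282  0.13956141 0.04607393] [0.59163459 0.22287213 0.05221086] ((0.5521166920661926, 0.18103668093681335), 0.04268047586083412) (array([0.55171104, 0.17897835]), np.float64(0.0348695166869306))
flange 614 ((0.5453248023986816, 0.15930069983005524), 0.08942484110593796)
side stand 791 [0.54996053 0.18394353 0.04868426] [0.51042363 0.13964116 0.0460312 ] [0.59390026 0.22358416 0.05183571] ((0.551872968673706, 0.18152473866939545), 0.042716387659311295) (array([0.55064093, 0.18311047]), np.float64(0.03517349900009183))
flange 955 ((0.5510300397872925, 0.18345361948013306), 0.05620438978075981)
```

View pics/w1.png

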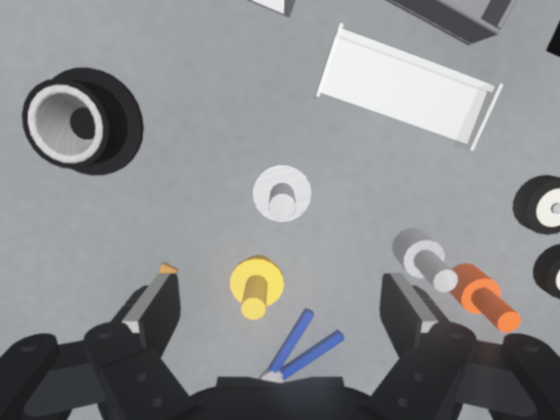

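The wrist picture shows the grey cone mandrel at (282,195), the stand at (70,122), yellow at (256,285), the straight one at (424,260) and orange at (485,297). The fingers come down clear of all of them. Measured positions are mandrel (0.573, -0.0285) and stand (0.5515, 0.181).

Request:
arm_command:
  motion: [85,-0.006,0.003,0.06,0,85,-0.006,0.003,0.12,0,85,-0.006,0.003,0.18,0,85,-0.006,0.003,0.18,0,85,-0.006,0.003,0.18,0]

```text
t: 2.4
ee_pos: [0.5709, -0.0312, 0.123]
eef_rot: [[0.912, 0.409, -0.003], [0.409, -0.912, 0.0], [-0.002, -0.001, -1.0]]
ft_force: [0.4, -0.3, 0.6]
finger_gap: 0.998
grasp_force: 0.0
```

Request:
arm_command:
  motion: [85,0.005,-0.003,0.04,0,85,0.005,-0.003,0.08,0,85,0.005,-0.003,0.118,0,85,0.005,-0.003,0.118,0,85,0.005,-0.003,0.118,0]

```text
t: 2.82
ee_pos: [0.5746, -0.028, 0.0544]
eef_rot: [[0.912, 0.41, 0.001], [0.41, -0.912, -0.0], [0.001, 0.001, -1.0]]
ft_force: [0.3, 0.2, 0.4]
finger_gap: 0.998
grasp_force: 0.0
```

Request:
arm_command:
  motion: [10,0,0,0,0,10,0,0,0,0,10,0,0,0,0,10,0,0,0,0,10,0,0,0,0,10,0,0,0,0,10,0,0,0,0,10,0,0,0,0,10,0,0,0,0,10,0,0,0,0]

```text
t: 3.65
ee_pos: [0.5741, -0.0276, 0.0532]
eef_rot: [[0.912, 0.41, 0.001], [0.41, -0.912, -0.0], [0.001, 0.001, -1.0]]
ft_force: [-1.1, -0.7, 6.8]
finger_gap: 0.264
grasp_force: 58.5
```

Gripped. Now lift 90 mm.

Request:
arm_command:
  motion: [10,0,0,-0.03,0,10,0,0,-0.07,0,10,0,0,-0.11,0,10,0,0,-0.15,0,10,0,0,-0.15,0,10,0,0,-0.15,0]

```text
t: 4.15
ee_pos: [0.574, -0.0276, 0.1431]
eef_rot: [[0.912, 0.41, 0.002], [0.41, -0.912, -0.0], [0.001, 0.001, -1.0]]
ft_force: [-0.1, -0.2, -3.3]
finger_gap: 0.262
grasp_force: 59.2
```

```bash
cat > held.py <<'E'
from h import *
import sys
o=ctrl.get_obs();p=np.array(o["ee_pos"]);R=np.array(o["eef_rot"]);print(p.round(4),R[:,0].round(3),np.round(o["ft_force"],1),o["grasp_force"])
for c in ["wrist","scene","side"]:
    im,P=shot(c)
    cv2.imwrite(f"pics/{sys.argv[1]}_{c}.png",im[...,::-1])
    rr=[r for r in ctrl.cut_out("mandrel_mid",c)]
    for r in rr:
        m=r["region"];X=P[m];X=X[~np.isnan(X[:,0])];X=X[np.hypot(X[:,0]-p[0],X[:,1]-p[1])<.05]
        if len(X)>40:
            print(c,round(r["p"],2),np.round(r["bbox"]),"zmin/max",np.percentile(X[:,2],[1,99]).round(4))
            for dz in np.arange(-.05,.02,.01):
                S=X[(X[:,2]>p[2]+dz)&(X[:,2]<p[2]+dz+.01)]
                if len(S)>15: print("  z",(p[2]+dz+.005).round(3),"x",np.percentile(S[:,0],[2,98]).round(4),"y",np.percentile(S[:,1],[2,98]).round(4),"circ",*[np.round(v,4) for v in circ(S)])
E
python3 held.py lift
```

```text
[ 0.574  -0.0276  0.1431] [0.912 0.41  0.001] [-0.1 -0.2 -3.3] 59.17131543159485
wrist 0.69 [223. 212. 339. 357.] zmin/max [0.1268 0.1815]
  z 0.128 x [0.5652 0.6008] y [-0.0502 -0.001 ] circ [ 0.5784 -0.0258] 0.0191
  z 0.138 x [0.5716 0.5846] y [-0.0365 -0.0166] circ [ 0.5727 -0.0282] 0.0117
  z 0.148 x [0.5723 0.5847] y [-0.0361 -0.0165] circ [ 0.5731 -0.0279] 0.0113
  z 0.158 x [0.5725 0.5846] y [-0.0362 -0.0166] circ [ 0.5731 -0.0282] 0.0114
  z 0.168 x [0.5725 0.5846] y [-0.0361 -0.0165] circ [ 0.5728 -0.0281] 0.0115
scene 0.66 [256. 188. 292. 229.] zmin/max [0.0895 0.1468]
  z 0.098 x [0.5617 0.5913] y [-0.0507 -0.0273] circ [ 0.5715 -0.0305] 0.0185
  z 0.108 x [0.561  0.5948] y [-0.0538 -0.0272] circ [ 0.5715 -0.0305] 0.0219
  z 0.118 x [0.5603 0.5985] y [-0.0573 -0.0268] circ [ 0.5715 -0.0303] 0.0257
  z 0.128 x [0.5452 0.5986] y [-0.0573 -0.0033] circ [ 0.572  -0.0308] 0.0222
  z 0.138 x [0.5649 0.5865] y [-0.0424 -0.0278] circ [ 0.5762 -0.0359] 0.0073
side 0.7 [256. 135. 289. 186.] zmin/max [0.0867 0.1715]
  z 0.098 x [0.5487 0.582 ] y [-0.0306 -0.006 ] circ [ 0.5698 -0.0268] 0.0197
  z 0.108 x [0.5451 0.583 ] y [-0.0302 -0.0027] circ [ 0.5702 -0.0271] 0.0234
  z 0.118 x [0.5425 0.5868] y [-0.0341  0.0006] circ [ 0.5702 -0.0274] 0.027
  z 0.128 x [0.5431 0.5964] y [-0.0534  0.0002] circ [ 0.5694 -0.0265] 0.0214
  z 0.138 x [0.5584 0.5752] y [-0.0359 -0.0145] circ [ 0.5704 -0.0271] 0.0112
  z 0.168 x [0.5584 0.5622] y [-0.0313 -0.0233] circ [ 0.5598 -0.0273] 0.0026
```

View pics/lift_side.png

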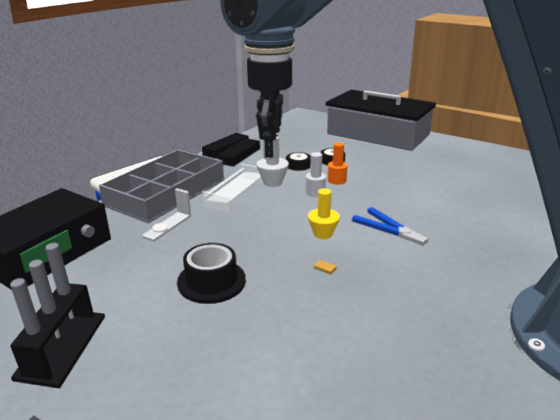

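The mandrel hangs upright in the fingers at about (272,172), its axis within 2 mm of the TCP. The stand at (211,265) is clear. Next I go above it.

Request:
arm_command:
  motion: [10,0.02,-0.055,0,0,10,0.04,-0.11,0,0,10,0.06,-0.165,0,0,10,0.08,-0.22,0,0,10,0.1,-0.275,0,0,10,0.115,-0.332,0,0,10,0.115,-0.332,0,0,10,0.115,-0.332,0,0,10,0.115,-0.332,0,0]

```text
t: 5.2
ee_pos: [0.5547, 0.1822, 0.1419]
eef_rot: [[0.912, 0.411, -0.001], [0.411, -0.912, -0.0], [-0.001, 0.0, -1.0]]
ft_force: [0.7, 0.4, -3.3]
finger_gap: 0.262
grasp_force: 59.8
```

```bash
cat >> held.py <<'E'
    M=(np.hypot(P[...,0]-.5515,P[...,1]-.181)<.05)&(P[...,2]>.046)&(P[...,2]<.054)
    X=P[M]
    if len(X)>30: print(c,"stand",len(X),X.min(0).round(4),X.max(0).round(4),cv2.minEnclosingCircle(X[:,:2].astype(np.float32)))
E
python3 held.py over
python3 -c "
import cv2,numpy as np
a=cv2.imread('pics/over_side.png')[90:330,120:320];b=cv2.imread('pics/over_scene.png')[60:300,230:430]
cv2.imwrite('pics/over_c.png',cv2.resize(np.hstack([a,b]),None,fx=2,fy=2))"
```

```text
[0.5547 0.1822 0.1419] [ 0.912  0.411 -0.001] [ 0.7  0.4 -3.3] 59.77013111114502
wrist 0.81 [225. 210. 341. 357.] zmin/max [0.1261 0.1804]
  z 0.127 x [0.5464 0.5815] y [0.1597 0.2086] circ [0.5592 0.184 ] 0.019
  z 0.137 x [0.5526 0.5653] y [0.1734 0.1932] circ [0.5535 0.1816] 0.0116
  z 0.147 x [0.553  0.5654] y [0.1737 0.1932] circ [0.5536 0.1813] 0.0117
  z 0.157 x [0.5529 0.5655] y [0.1734 0.1933] circ [0.5536 0.1816] 0.0116
  z 0.167 x [0.5538 0.5654] y [0.174  0.1932] circ [0.5536 0.1817] 0.0115
wrist stand 3400 [0.5221 0.1417 0.0461] [0.5925 0.2228 0.0529] ((0.5515927076339722, 0.18222872912883759), 0.041180696338415146)
scene 0.87 [315. 118. 344. 164.] zmin/max [0.091  0.1597]
  z 0.097 x [0.5406 0.5724] y [0.1585 0.1808] circ [0.5535 0.1777] 0.0175
  z 0.107 x [0.5385 0.5759] y [0.1558 0.1793] circ [0.5536 0.1779] 0.021
  z 0.117 x [0.5375 0.5795] y [0.1515 0.1782] circ [0.5537 0.1779] 0.0246
  z 0.127 x [0.5264 0.5807] y [0.1509 0.1978] circ [0.5538 0.1761] 0.0221
  z 0.137 x [0.5442 0.564 ] y [0.1671 0.1801] circ [0.5532 0.1785] 0.0107
scene stand 555 [0.5092 0.1392 0.046
[... 160 characters left out ...]
[0.5336 0.5596] y [0.1746 0.2011] circ [0.5526 0.1815] 0.0182
  z 0.107 x [0.5292 0.5604] y [0.1737 0.2046] circ [0.5525 0.1817] 0.0215
  z 0.117 x [0.5254 0.5616] y [0.1733 0.208 ] circ [0.5534 0.1798] 0.0268
  z 0.127 x [0.5251 0.5777] y [0.1555 0.2091] circ [0.5511 0.183 ] 0.0218
  z 0.137 x [0.5412 0.5557] y [0.1741 0.1936] circ [0.5515 0.1822] 0.0099
  z 0.147 x [0.541 0.544] y [0.1752 0.1857] circ [0.5448 0.1804] 0.004
  z 0.157 x [0.5409 0.5446] y [0.1737 0.1857] circ [0.5447 0.1803] 0.0043
  z 0.167 x [0.5407 0.5438] y [0.176 0.186] circ [0.5427 0.181 ] 0.0029
side stand 782 [0.5104 0.1397 0.046 ] [0.5944 0.2228 0.0512] ((0.5516724586486816, 0.18165045976638794), 0.04279161989688873)
```

View pics/over_c.png

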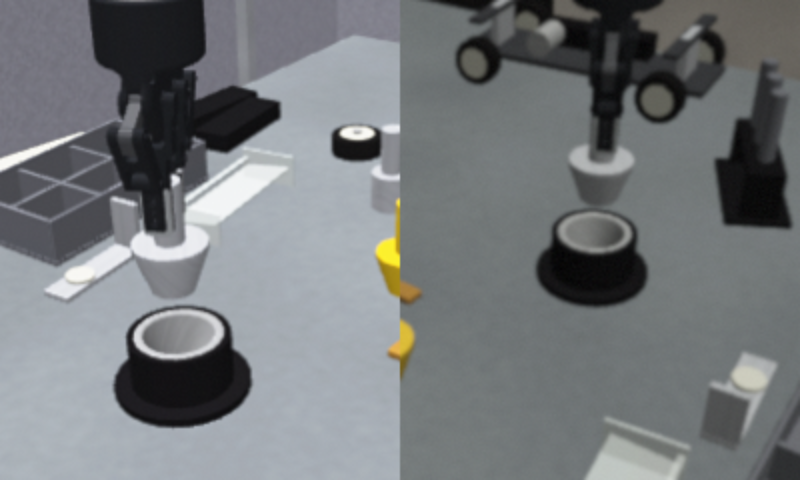

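In both views the cone hangs over the socket (side view cone tip at crop (172,293), mouth at (180,335)), offset by about 2 mm. I lower it with a small correction.

Request:
arm_command:
  motion: [10,-0.002,-0.003,0.03,0,10,-0.002,-0.003,0.055,0,10,-0.002,-0.003,0.075,0,10,-0.002,-0.003,0.09,0,10,-0.002,-0.003,0.1,0,10,-0.002,-0.003,0.1,0]

```text
t: 6.0
ee_pos: [0.5527, 0.1833, 0.0814]
eef_rot: [[0.912, 0.41, -0.002], [0.41, -0.912, -0.0], [-0.002, -0.0, -1.0]]
ft_force: [-0.6, 0.6, -2.7]
finger_gap: 0.263
grasp_force: 59.8
```

Request:
arm_command:
  motion: [10,0,0,0.003,0,10,0,0,0.006,0,10,0,0,0.006,0]

```text
t: 6.25
ee_pos: [0.5533, 0.1836, 0.0791]
eef_rot: [[0.912, 0.41, 0.001], [0.41, -0.912, 0.0], [0.001, 0.0, -1.0]]
ft_force: [0.2, 0.1, -2.8]
finger_gap: 0.262
grasp_force: 59.8
```

Request:
arm_command:
  motion: [10,0,0,0.002,0,10,0,0,0.004,0,10,0,0,0.006,0,10,0,0,0.006,0]

```text
t: 6.58
ee_pos: [0.553, 0.1836, 0.0751]
eef_rot: [[0.912, 0.41, -0.0], [0.41, -0.912, -0.0], [-0.0, -0.0, -1.0]]
ft_force: [0.6, 0.1, -3.7]
finger_gap: 0.263
grasp_force: 59.8
```

Request:
arm_command:
  motion: [10,0,0,0.002,0,10,0,0,0.004,0,10,0,0,0.004,0]

```text
t: 6.83
ee_pos: [0.5533, 0.1833, 0.0732]
eef_rot: [[0.912, 0.41, 0.0], [0.41, -0.912, -0.0], [0.0, 0.001, -1.0]]
ft_force: [-1.3, -3.6, 2.6]
finger_gap: 0.264
grasp_force: 60.3
```

Contact with the wall, about 1 mm from home. I ease -y by 1 mm and press 1 mm further.

Request:
arm_command:
  motion: [10,-0.001,0.0015,0.001,0,10,-0.001,0.0015,0.002,0,10,-0.001,0.0015,0.002,0]

```text
t: 7.08
ee_pos: [0.5534, 0.1829, 0.0728]
eef_rot: [[0.912, 0.41, 0.001], [0.41, -0.912, 0.001], [0.001, -0.0, -1.0]]
ft_force: [-3.3, -0.7, 11.8]
finger_gap: 0.264
grasp_force: 61.5
```

```bash
python3 held.py seat | egrep "^\[|scene|side"
python3 -c "
import cv2,numpy as np
a=cv2.imread('pics/seat_side.png')[130:330,120:320];b=cv2.imread('pics/seat_scene.png')[80:280,230:430]
cv2.imwrite('pics/seat_c.png',cv2.resize(np.hstack([a,b]),None,fx=2,fy=2))"
```

```text
[0.5534 0.1829 0.0728] [0.912 0.41  0.001] [-3.3 -0.7 11.8] 61.466567516326904
scene 0.82 [314. 165. 340. 185.] zmin/max [0.0495 0.0747]
scene stand 414 [0.5102 0.1379 0.046 ] [0.5913 0.2217 0.054 ] ((0.5514683723449707, 0.17963992059230804), 0.04262860119342804)
side 0.58 [188. 219. 231. 266.] zmin/max [0.0472 0.1086]
side stand 622 [0.51   0.1404 0.046 ] [0.5928 0.2236 0.054 ] ((0.5512051582336426, 0.18214988708496094), 0.04206685721874237)
```

View pics/seat_c.png

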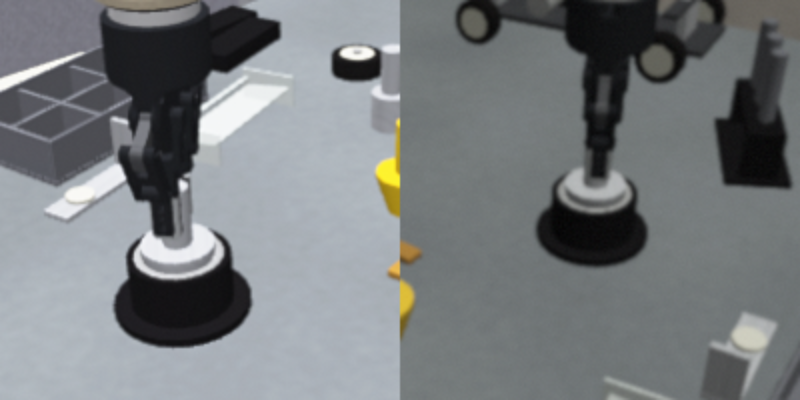

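The cone is in the socket, with the rim just above the stand's top all round (side crop (178,245), scene crop (595,188)). I release it and, once open, retreat straight up.

Request:
arm_command:
  motion: [40,0,0,0,0,60,0,0,0,0,85,0,0,0,0,85,0,0,0,0,85,0,0,0,0,85,0,0,0,0,85,0,0,0,0]

```text
t: 7.97
ee_pos: [0.5529, 0.1825, 0.0716]
eef_rot: [[0.912, 0.41, -0.0], [0.41, -0.912, 0.0], [-0.0, -0.0, -1.0]]
ft_force: [-0.2, -0.0, 0.0]
finger_gap: 0.994
grasp_force: 0.0
```

Request:
arm_command:
  motion: [85,0,0,-0.03,0,85,0,0,-0.07,0,85,0,0,-0.12,0,85,0,0,-0.18,0,85,0,0,-0.23,0,85,0,0,-0.23,0,85,0,0,-0.23,0]

```text
t: 8.55
ee_pos: [0.5535, 0.1827, 0.2112]
eef_rot: [[0.912, 0.41, 0.003], [0.41, -0.912, 0.001], [0.003, 0.001, -1.0]]
ft_force: [-0.3, -0.3, -0.4]
finger_gap: 1.002
grasp_force: 0.0
```

```bash
python3 - <<'E'
from h import *
for c in ["wrist","scene","side"]:
    im,P=shot(c);d=np.hypot(P[...,0]-.5515,P[...,1]-.1815)
    for lo,hi,r in [(.1,.115,.03),(.07,.1,.03),(.05,.056,.031)]:
        X=P[(d<r)&(P[...,2]>lo)&(P[...,2]<hi)]
        if len(X)>10: print(c,lo,hi,len(X),X.mean(0).round(4),X.min(0).round(4),X.max(0).round(4),[np.round(v,4) for v in circ(X)])
    if c!="wrist":
        X=P[(np.hypot(P[...,0]-.571,P[...,1]+.195)<.03)&(P[...,2]>.083)];print(c,"straight top",X.mean(0).round(4))
    cv2.imwrite(f"pics/end_{c}.png",im[...,::-1])
a=cv2.imread('pics/end_side.png')[130:330,120:320];b=cv2.imread('pics/end_wrist.png')[50:350,130:430]
cv2.imwrite('pics/end_c.png',np.hstack([cv2.resize(a,(400,400)),cv2.resize(b,(400,400))]))
E
```

```text
wrist 0.1 0.115 829 [0.5531 0.1828 0.1099] [0.5406 0.1707 0.1004] [0.5638 0.194  0.1123] [array([0.5528, 0.1827]), np.float64(0.0086)]
wrist 0.07 0.1 230 [0.5603 0.1863 0.0857] [0.5497 0.1731 0.07  ] [0.5638 0.1941 0.0999] [array([0.5517, 0.1822]), np.float64(0.0117)]
wrist 0.05 0.056 228 [0.5682 0.1839 0.051 ] [0.5282 0.1507 0.05  ] [0.5823 0.2124 0.0551] [array([0.5509, 0.1815]), np.float64(0.0303)]
scene 0.1 0.115 123 [0.5528 0.177  0.1078] [0.5397 0.1687 0.1001] [0.5627 0.191  0.1121] [array([0.5518, 0.1793]), np.float64(0.0091)]
scene 0.07 0.1 175 [0.5546 0.1733 0.0851] [0.5412 0.167  0.0701] [0.5631 0.1853 0.0998] [array([0.5512, 0.1801]), np.float64(0.0104)]
scene 0.05 0.056 82 [0.5605 0.1638 0.0523] [0.5219 0.1514 0.05  ] [0.5814 0.2008 0.0559] [array([0.5503, 0.1827]), np.float64(0.0294)]
scene straight top [ 0.572  -0.1969  0.0897]
side 0.1 0.115 163 [0.5485 0.1855 0.1067] [0.5392 0.171  0.1001] [0.5626 0.195  0.111 ] [array([0.5503, 0.1835]), np.float64(0.009)]
side 0.07 0.1 277 [0.546  0.1883 0.0851] [0.5388 0.1724 0.07  ] [0.5615 0.1948 0.1   ] [array([0.5515, 0.1823]), np.float64(0.0111)]
side 0.05 0.056 105 [0.5367 0.198  0.0534] [0.5212 0.159  0.0501] [0.5696 0.2111 0.056 ] [array([0.5524, 0.1809]), np.float64(0.0293)]
side straight top [ 0.5693 -0.19    0.087 ]
```

View pics/end_c.png

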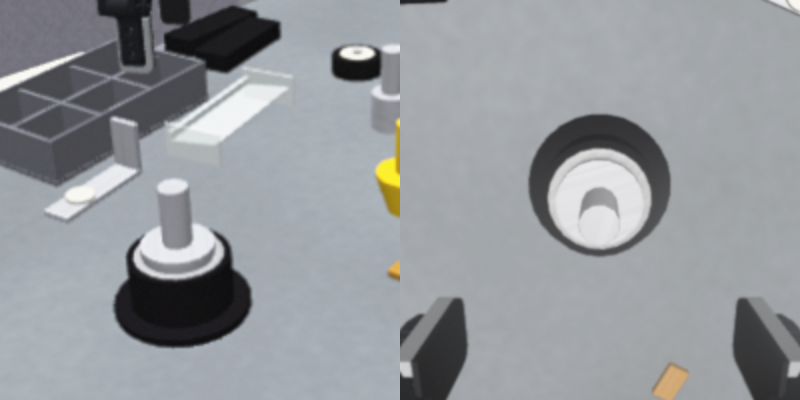

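The mandrel stands upright and released in the socket (side crop (175,230)). Its top is at about 0.110 m, so its half-way point is about 15 mm above the mouth and about 1 mm off the axis. The straight mandrel has not moved.

```bash
python3 -c "
from cell import ctrl
print(ctrl.finish_job())"
```

```text
the job is handed in; nothing more can be done
None
```

The cone-footed aluminium mandrel is seated in the stand, upright, within about 1 mm of home and of the socket's axis and released; the straight one is where it stood; the job is handed in, though the hand-in call returned no verdict.

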